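# Count to the third gap and push the sample squash in

## Task

On the sample rack, start at the end with the yellow post and run a fingertip along the blue-and-white touch rail, counting the gaps: press lightly on the rail behind the first gap, the second and the third in turn, and do not touch the rail piece of the fourth. Then push the dark green squash that stands in front of the rack into that third gap, upright and far enough that none of it sticks out in front of the dividers. Only push it with the fingers, never lift, tip or carry it, and leave the two squashes already in the rack and the other things on the table where they are.

Things in the scene. Friction and masses are not known exactly. Their poses are not given: they have to be found in the camera images.
- rack: fixed dark wooden divider rack, 80 mm deep (x), 336 mm long (y), open at the top and at the front (-x, toward the robot); origin at the centre of its underside. Five dividers 8 mm thick, 44 mm high, along x from -40 to +40 mm, at y = -164, -82, 0, +82, +164 mm. A back wall as high closes the gaps at x = +30 mm. No floor but the table
- gap_a (a point): gap a of the rack, 74 mm wide, centred at rack y = +123 mm: point on the table on its centre line at rack x 0, where a squash's centre is when it touches the back wall; axes as the rack's
- gap_b (a point): gap b of the rack, 74 mm wide, centred at rack y = +41 mm: point on the table on its centre line at rack x 0, where a squash's centre is when it touches the back wall; axes as the rack's
- gap_c (a point): gap c of the rack, 74 mm wide, centred at rack y = -41 mm: point on the table on its centre line at rack x 0, where a squash's centre is when it touches the back wall; axes as the rack's
- gap_d (a point): gap d of the rack, 74 mm wide, centred at rack y = -123 mm: point on the table on its centre line at rack x 0, where a squash's centre is when it touches the back wall; axes as the rack's
- rail (a joint): how far (m) the touch rail is pressed down: 0 to 0.008. The rail runs straight above the back wall, centred at rack x = +35 mm, in four flush pieces, blue, white, blue, white from +y, one behind each gap. All four sink together on springs (from about 1 N, 4 N at the bottom) and rise again
- rail_a: first (+y end) piece of the touch rail, blue, behind gap a: bar 14 (rack x) x 81 (rack y) x 10 mm high; origin at the centre of its underside, its top 10 mm above that (64 mm above the table when not pressed); axes as the rack's
- rail_b: second from +y piece of the touch rail, white, behind gap b: bar 14 (rack x) x 81 (rack y) x 10 mm high; origin at the centre of its underside, its top 10 mm above that (64 mm above the table when not pressed); axes as the rack's
- rail_c: third from +y piece of the touch rail, blue, behind gap c: bar 14 (rack x) x 81 (rack y) x 10 mm high; origin at the centre of its underside, its top 10 mm above that (64 mm above the table when not pressed); axes as the rack's
- rail_d: fourth (-y end) piece of the touch rail, white, behind gap d: bar 14 (rack x) x 81 (rack y) x 10 mm high; origin at the centre of its underside, its top 10 mm above that (64 mm above the table when not pressed); axes as the rack's
- post_yellow: yellow round post 26 mm across (32 mm at the foot), 58 mm high, fixed to the table just outside one end of the rack (rack x 0, y +186 or -186 mm, either end): counting starts at this end; origin at the centre of its underside
- post_grey: the same post in grey at the other end of the rack
- green_squash: a palm-sized dark green squash: squat body of revolution 60 mm across (widest, with an upright side, from 10 to 22 mm above its underside), 40 mm tall plus a 9 mm stem, flat foot 48 mm across; origin at the centre of its underside, z up. It stands loose on the table in front of the rack, 80 to 170 g, and slides without rolling; to be pushed
- orange_squash: a palm-sized orange squash: squat body of revolution 60 mm across (widest, with an upright side, from 10 to 22 mm above its underside), 40 mm tall plus a 9 mm stem, flat foot 48 mm across; origin at the centre of its underside, z up. Stands in one of the two end gaps; leave it
- pale_squash: a palm-sized cream-coloured squash: squat body of revolution 60 mm across (widest, with an upright side, from 10 to 22 mm above its underside), 40 mm tall plus a 9 mm stem, flat foot 48 mm across; origin at the centre of its underside, z up. Stands in the other end gap; leave it
- bottle: green bottle, 60 mm across, 170 mm tall, standing; origin at the centre of its underside; leave it
- mug: blue mug, 80 mm across, 85 mm tall; origin at the centre of its underside; leave it
- brush: hand brush lying on the table; leave it
- tape_roll: roll of brown packing tape lying flat, 100 mm across, 48 mm high; origin at the centre of its underside; leave it
There are look-alikes about, which are no part of the job. Of the things that look like the post_yellow, the smaller one is meant.

How it is judged:
On the way, in this order (a step that is already met when the one before it is completed fails the run):
1. a finger touches the rail piece of the first gap from the yellow post (((y of post_yellow in the frame of rack above 0 m and contact force between the fingers and rail_a above 0.3 N) or (not (y of post_yellow in the frame of rack above 0 m) and contact force between the fingers and rail_d above 0.3 N))), for 0.1 s.
2. then the rail piece of the second gap (((y of post_yellow in the frame of rack above 0 m and contact force between the fingers and rail_b above 0.3 N) or (not (y of post_yellow in the frame of rack above 0 m) and contact force between the fingers and rail_c above 0.3 N))), for 0.1 s.
3. then the rail piece of the third gap (((y of post_yellow in the frame of rack above 0 m and contact force between the fingers and rail_c above 0.3 N) or (not (y of post_yellow in the frame of rack above 0 m) and contact force between the fingers and rail_b above 0.3 N))), for 0.1 s.
4. then the green squash is fully inside the third gap (((y of post_yellow in the frame of rack above 0 m and x of green_squash in the frame of rack between -0.013 and 0.012 m and y of green_squash in the frame of rack between -0.061 and -0.021 m) or (not (y of post_yellow in the frame of rack above 0 m) and x of green_squash in the frame of rack between -0.013 and 0.012 m and y of green_squash in the frame of rack between 0.021 and 0.061 m))), for 0.2 s.
At the end, for the whole second after the job is handed in: The green squash stands at rest on the table (tilt under 0.2 rad, not raised 8 mm) inside the third gap counted from the yellow post: its centre within 20 mm of the gap's centre line and no more than 13 mm in front of the rack's centre (so it sticks out of the dividers by 3 mm at most) (((y of post_yellow in the frame of rack above 0 m and x of green_squash in the frame of rack between -0.013 and 0.012 m and y of green_squash in the frame of rack between -0.061 and -0.021 m) or (not (y of post_yellow in the frame of rack above 0 m) and x of green_squash in the frame of rack between -0.013 and 0.012 m and y of green_squash in the frame of rack between 0.021 and 0.061 m)) and height (world z) of green_squash below 0.008 m and angle between green_squash's own z axis and vertical below 0.2 rad and linear speed of green_squash below 0.01 m/s); the robot touches nothing.
It fails at once if the green squash is lifted (15 mm) (height (world z) of green_squash above 0.015 m).
It fails at once if the green squash is tipped (0.6 rad) (angle between green_squash's own z axis and vertical above 0.6 rad).
It fails at once if a finger touches the rail piece of the fourth gap ((y of post_yellow in the frame of rack above 0 m and contact force between the fingers and rail_d above 0.3 N) or (not (y of post_yellow in the frame of rack above 0 m) and contact force between the fingers and rail_a above 0.3 N)).
It fails at once if a squash already in the rack is moved 20 mm (distance of any of orange_squash, pale_squash from where it was at the start of the episode above 0.02 m).
It fails at once if another thing on the table is moved 30 mm (distance of any of bottle, mug, brush, tape_roll from where it was at the start of the episode above 0.03 m).
It also fails if it takes over 64 s, if anything falls off the work surface, if the arm or the gripper's body presses on something with over 40 N, if the wrist force passes 120 N, or if a joint passes its speed limit or range.

## Robot

A 7-joint arm with a two-finger parallel gripper is mounted at the origin on the work surface. World frame = base frame: x ahead of the robot, y to its left, z up, the work surface at z = 0. Lengths are in m, angles in rad, forces in N, time in s.
With the tool pointing down it reaches from about 0.4 to 0.875 m from the base axis. Payload 19.3 kg.
Tool frame: the origin (TCP) lies midway between the tips of the shut fingers; the grasp point (between the pads) lies 19 mm behind it; z points along the fingers, x is the direction in which the jaws open and shut, and the axes are right-handed (so a half turn about z gives the same grasp; the last joint's range is limited). The gripper opens to 85 mm and grips with 20 to 120 N. Pads are 22 mm wide; open, the fingers measure 114 mm over their backs; the gripper's body (76 mm by 85 mm) begins 54 mm behind the grasp point. The pads swing forward as they close: fully open they stand 13 mm farther back than shut.
Start: joints at [1.122, 0.521, -0.036, 1.599, 0.021, 1.021, -0.113], TCP at [0.231, -0.581, 0.231] pointing down, gripper open.
Joint ranges: [-2.91, 2.91], [-0.3, 2.13], [-1.5, 1.42], [0.17, 2.43], [-1.26, 4.41], [0.16, 1.93], [-2.52, 2.52]. Speed limits (rad/s): [1.89, 1.89, 2.39, 2.39, 3.01, 3.01, 3.01].

## Interface

Orientations are given as [roll, pitch, yaw] about the fixed x, y, z axes, in that order (R = Rz(yaw) Ry(pitch) Rx(roll)).
In Python, from rig import env gives the robot as it stands.
- The arm moves only by the shell command python3 -m jog 'ROWS' [FORCE]. ROWS is text: rows parted by semicolons, each of 7 numbers parted by spaces: the turn, a rotation vector about the tool's x, y, z in units of 45 degrees (1.0 is 45 degrees), then the shift along the tool's x, y, z in units of 0.4 m (1.0 is 0.4 m), then the closure, from -1 (fully open) to 1 (shut), so that 0 is half open. A call has 1 to 8 rows; each row shifts and turns the commanded pose from where the row before left it, along the tool's axes as they then stand; what a row does not reach is not made up. A row lasts 1/10 s, in which the tool goes at most 50 mm and 8.59 degrees, less where a joint would pass 70% of its speed; a pose out of reach is approached as far as the arm can. A call with a number of a shift or a turn outside -1 to 1 is refused whole. A call with a gripper value outside its range is refused whole. The fingers move at their own pace and stop on an object; FORCE is the grip in N (left out, the last holds). Time passes only in rows, so rows that do not move let the fingers close. It gives the time, the measured TCP pose, the force and the opening at its end, in the units of the state.
- env.sense(): the state, without advancing time (a new reading comes with each control period).
- env.camera(name): name is "side" or "top"; returns a dict with "img" (420x560x3 uint8, red, green, blue), "fx", "fy", "cx", "cy" (pixels), "world_to_cam" (4x4, takes a point from world to camera coordinates). Camera axes: x right, y down, z forward; pixel columns grow to the right and rows downward; lengths in m; the calibration is good to about 2 mm. A picture is of the moment at which its call begins. There is no depth.
- env.finish_job(): hands the job in, once; it reports no verdict.
The state is a dict: "time_s": time; "joints": joint angles; "joint_velocities": joint speeds; "joint_efforts": joint torques, N m; "tool_pos": TCP position; "eef_rot": TCP orientation; "contact_force": force on the tool from outside, world axes, zero at the start; "wrist_torque": the same for the moment, N m; "finger_gap": finger opening in m.
Only numpy, scipy, OpenCV 4.12 (cv2) and the standard library are available. Lean on these libraries where they do the work, as an engineer would, in place of code of your own. Each camera call takes 0.05 s, during which the arm holds its last target.

## Working session

There is one attempt and no reset: what is moved stays moved. The work goes in short steps, Python scripts to look and compute and a shell command to move; the robot and the scene stay as the last step left them, time stands still between calls to the robot, and variables do not carry over. Pictures are saved under pics/ and viewed, and the job is handed in when it is done.

```bash
ls; mkdir -p pics
python3 - <<'E'
from rig import env
import cv2
s=env.sense();print(s)
for n in("side","top"):
    c=env.camera(n);cv2.imwrite(f"pics/{n}0.png",c["img"][:,:,::-1]);print(n,c["fx"],c["fy"],c["cx"],c["cy"],c["world_to_cam"].tolist() if hasattr(c["world_to_cam"],"tolist") else c["world_to_cam"])
E
```

```text
pics
{'time_s': 0.0, 'joints': array([ 1.12180299,  0.52202999, -0.03634266,  1.5999722 ,  0.02114883,
        1.02110216, -0.11281042]), 'joint_velocities': array([ 7.98429353e-04, -7.90355280e-05, -1.04843624e-03, -2.40693567e-04,
       -5.34043185e-04,  5.61658403e-04, -6.31153692e-05]), 'joint_efforts': array([ 4.35295478e-04, -9.27105975e+01,  1.98022708e+00, -3.69932950e+01,
        1.79105939e-02,  8.18092172e-03, -8.37009361e-05]), 'tool_pos': array([ 0.23099271, -0.58039714,  0.23072841]), 'eef_rot': array([ 3.14156382e+00,  1.12933384e-03, -1.19203757e+00]), 'contact_force': array([0.04129689, 1.48981368, 0.30411067]), 'wrist_torque': array([-0.01117824,  0.02376682, -0.0046624 ]), 'finger_gap': 0.08549897108020792}
side 432.69472699472874 432.69472699472874 281.8379907620148 201.83067511529578 [[-0.9915561024204623, -0.1287437432748418, 0.015541696185514707, 0.500105128016996], [-0.0913594973485107, 0.6084685827405297, -0.7883016085623311, 0.09544387800459266], [0.09203226606450957, -0.7830651520692983, -0.6150927000198576, 1.0723611034051543], [0.0, 0.0, 0.0, 1.0]]
top 453.9560554206802 453.9560554206802 274.4738465989163 207.18254537535498 [[-0.036793783337885085, -0.9993193788163476, -0.0026451143253598155, 0.01679726434644364], [-0.9756749227763758, 0.03649538764430506, -0.21616320627249433, 0.510434329204171], [0.21611261548784652, -0.005372690462082571, -0.9763536611413922, 1.1240810774632235], [0.0, 0.0, 0.0, 1.0]]
```

View pics/side0.png

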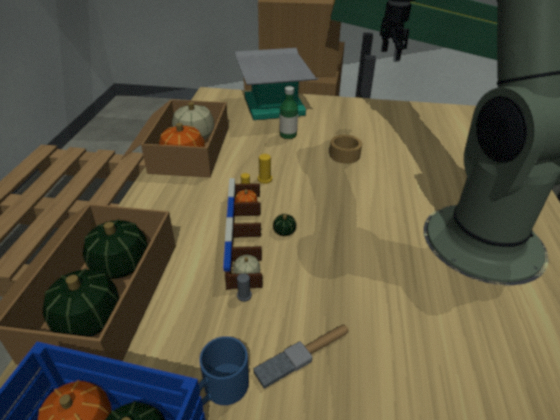

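View pics/top0.png

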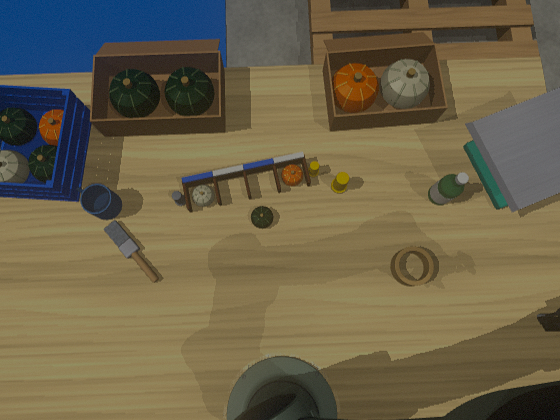

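The top view shows the blue/white rail from (183,180) to (305,156). The small yellow post is at the right (-y, orange) end at (314,168), the larger look-alike is at (341,182), and the grey post is at (178,197). The green squash is at (262,216). Counting from -y gives d, c, b, so gap b is the target and rail_a is forbidden. Next I'll measure.

```bash
cat > h.py <<'E'
import numpy as np, cv2
from rig import env
def ray(c,u,v,z):
    M=np.array(c["world_to_cam"]);R,t=M[:3,:3],M[:3,3]
    o=-R.T@t; d=R.T@np.array([(u-c["cx"])/c["fx"],(v-c["cy"])/c["fy"],1.])
    return o+d*(z-o[2])/d[2]
def proj(c,p):
    M=np.array(c["world_to_cam"]);q=M[:3,:3]@np.array(p)+M[:3,3]
    return q[0]/q[2]*c["fx"]+c["cx"],q[1]/q[2]*c["fy"]+c["cy"]
E
python3 - <<'E'
from h import *
t=env.camera("top");s=env.camera("side")
def crop(c,x0,y0,x1,y1,k,n): cv2.imwrite(n,cv2.resize(c["img"][y0:y1,x0:x1,::-1],None,fx=k,fy=k,interpolation=cv2.INTER_CUBIC))
crop(t,165,140,365,240,4,"pics/tc.png"); crop(s,210,140,310,310,3.5,"pics/sc.png")
for n,c,(x0,y0,x1,y1) in(("top",t,(165,140,325,240)),("side",s,(215,165,275,305))):
    im=c["img"][y0:y1,x0:x1]; h=cv2.cvtColor(im,cv2.COLOR_RGB2HSV)
    for nm,lo,hi in(("blue",(105,120,60),(130,255,255)),("yellow",(22,150,80),(32,255,255)),("white",(80,0,110),(140,70,255))):
        m=cv2.inRange(h,lo,hi);k,l,st,ce=cv2.connectedComponentsWithStats(m)
        for i in range(1,k):
            if st[i,4]>25: print(n,nm,ce[i]+[x0,y0],st[i], cv2.minAreaRect(np.argwhere(l==i)[:,::-1].astype(np.float32)+np.float32([x0,y0])))
E
```

```text
top blue [257.87943262 163.58865248] [ 78  19  31  10 141] ((257.9122009277344, 163.59024047851562), (4.609640598297119, 30.172191619873047), 77.90524291992188)
top blue [196.73287671 176.74657534] [ 17  32  31  11 146] ((196.729248046875, 176.736572265625), (4.679483413696289, 30.591251373291016), 77.90524291992188)
top yellow [313.578125 168.125   ] [143  21  12  16 128] ((313.25384521484375, 168.46923828125), (10.542952537536621, 15.504340171813965), 7.125016689300537)
side blue [230.39473684 206.66666667] [ 12  32   7  20 114] ((230.4619140625, 206.5330047607422), (5.842257976531982, 19.23670196533203), 4.085616588592529)
side blue [227.40625    255.79166667] [  9  77   8  29 192] ((227.3695068359375, 255.95797729492188), (6.585381031036377, 28.337095260620117), 3.814074993133545)
side yellow [264.34741784 173.86384977] [ 43   0  14  19 213] ((264.5, 174.0), (18.0, 13.0), 90.0)
side yellow [244.9    177.7125] [26  8  9 10 80] ((245.0, 177.5), (9.0, 8.0), 90.0)
```

```bash
sleep 1
```

```text
(no output)
```

View pics/tc.png

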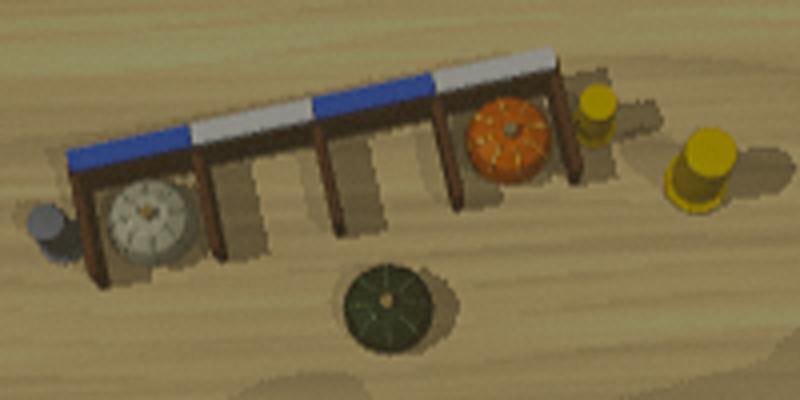

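View pics/sc.png

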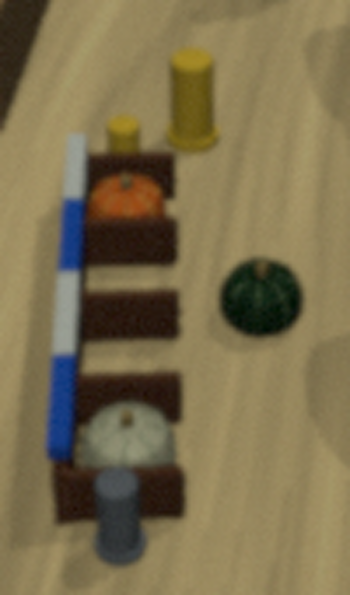

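Run:
```python
from h import *
t=env.camera("top");s=env.camera("side")
a=ray(t,196.73,176.74,.064);c=ray(t,257.88,163.59,.064)
print("a,c",a,c,np.linalg.norm(a-c))
print("side c,a",ray(s,230.4,206.67,.064),ray(s,227.4,255.8,.064))
y=(a-c)[:2];y/=np.linalg.norm(y);x=np.array([y[1],-y[0]])
yaw=np.arctan2(x[1],x[0]);print("yaw",yaw)
o=(a+c)[:2]/2-0.041*y-0.035*x
print("rack o",o)
w=lambda p:o+p[0]*x+p[1]*y
r=lambda p:((p[:2]-o)@x,(p[:2]-o)@y)
for n,yy in zip("abcd",(.123,.041,-.041,-.123)): print(n,"gap",w((0,yy)),"rail",w((.035,yy)))
for n,c,(x0,y0,x1,y1) in(("top",t,(235,195,290,240)),("side",s,(265,205,305,245))):
    h=cv2.cvtColor(c["img"][y0:y1,x0:x1],cv2.COLOR_RGB2HSV)
    m=cv2.inRange(h,(35,60,0),(90,255,110));k,l,st,ce=cv2.connectedComponentsWithStats(m)
    i=1+np.argmax(st[1:,4]); (u,v),(W,H),_=cv2.minAreaRect(np.argwhere(l==i)[:,::-1].astype(np.float32)+np.float32([x0,y0]));print(n,u,v,W,H,st[i])
    p=ray(c,u,v,.02);print(p,r(p))
# checks: post tops
p=ray(t,314.5,165.5,.058);print("post",p,r(p))
p=ray(t,340.5+2,178.5,.08);print("bigpost",p,r(p))
# divider front-top ends from crop
for u,v in((103,283),(220,258),(340,233),(457,207),(575,180)):
    p=ray(t,165+u/4,140+v/4,.03);print("div",r(p))
M=np.array(t["world_to_cam"]);
cv2.imwrite("pics/a.png",0*t["img"])
```

```text
a,c [0.5981846  0.19851755 0.064     ] [0.62820295 0.0373001  0.064     ] 0.16398831472584954
side c,a [0.6272499  0.03971228 0.064     ] [0.59627979 0.2055853  0.064     ]
yaw 0.18408973679594004
rack o [0.58629028 0.07119478]
a gap [0.56377492 0.19211648] rail [0.59818353 0.19852329]
b gap [0.57878516 0.11150201] rail [0.61319378 0.11790882]
c gap [0.5937954  0.03088754] rail [0.62820402 0.03729435]
d gap [ 0.60880564 -0.04972693] rail [ 0.64321426 -0.04332012]
top 256.3500061035156 218.45001220703125 6.640782833099365 5.0596442222595215 [18 20  7  7 20]
[0.48970485 0.0470719  0.02      ] (np.float64(-0.09936918705112865), np.float64(-0.006035151736267473))
side 284.0 224.5 19.0 20.0 [  9  10  21  20 330]
[0.49456516 0.03607054 0.02      ] (np.float64(-0.09660481897995406), np.float64(-0.017740308024058578))
post [ 0.6192223  -0.11218779  0.058     ] (np.float64(-0.0011929152400320328), np.float64(-0.1863122658240329))
bigpost [ 0.57453615 -0.18016862  0.08      ] (np.float64(-0.057568029727455096), np.float64(-0.24496456804602482))
div (np.float64(-0.04277830971870327), np.float64(0.15947220087360733))
div (np.float64(-0.0431431163024889), np.float64(0.08041005710949108))
div (np.float64(-0.04395002473221472), np.float64(-0.0010620809945215007))
div (np.float64(-0.04364673175731857), np.float64(-0.08119924787191414))
div (np.float64(-0.042813329643707716), np.float64(-0.16263988263992288))
```

Rail centres are 164 mm apart and the small post sits at rack y = -186 mm, both as specified. The rack is at (0.586, 0.071) with yaw 0.184. The squash is at about (0.494, 0.036), which is rack (-0.097, -0.018). First I'll turn the tool to the rack axes (yaw 0.184, so tool x = rack x and tool y = -rack y) and shut the fingers.

```bash
cat >> h.py <<'E'
O=np.array([.58629,.07119]);YAW=.18409
def st():
    s=env.sense();d=s["tool_pos"][:2]-O;c,sn=np.cos(YAW),np.sin(YAW)
    print("t",s["time_s"],"rack",np.round([d[0]*c+d[1]*sn,-d[0]*sn+d[1]*c,s["tool_pos"][2]],4),"rpy",np.round(s["eef_rot"],3),"F",np.round(s["contact_force"],2),"gap",round(s["finger_gap"],4),"q",np.round(s["joints"],2))
E
python3 -m jog '0 0 -0.175 0 0 0 1;0 0 -0.175 0 0 0 1;0 0 -0.175 0 0 0 1;0 0 -0.175 0 0 0 1;0 0 -0.175 0 0 0 1;0 0 -0.175 0 0 0 1;0 0 -0.175 0 0 0 1;0 0 -0.175 0 0 0 1' 20
python3 -m jog '0 0 -0.175 0 0 0 1;0 0 -0.175 0 0 0 1;0 0 0 0 0 0 1;0 0 0 0 0 0 1'
python3 -c "from h import *;st()"
```

```text
time_s: 1.1
tool_pos: [0.231, -0.5807, 0.2312]
eef_rot: [-3.141, 0.0, -0.087]
contact_force: [0.4, 0.2, -0.2]
finger_gap: -0.0003
time_s: 1.5
tool_pos: [0.2309, -0.5807, 0.2312]
eef_rot: [-3.141, -0.0, 0.178]
contact_force: [-0.0, 0.2, -0.5]
finger_gap: 0.0001
t 1.5 rack [-0.4687 -0.5759  0.2312] rpy [-3.141 -0.     0.178] F [-0.02  0.22 -0.53] gap 0.0001 q [ 1.34  0.54 -0.36  1.59  0.21  1.05  1.1 ]
```

```bash
python3 -m jog '0 0 -0.008 0.079 -0.071 0 1;0 0 0 0.079 -0.071 0 1;0 0 0 0.079 -0.071 0 1;0 0 0 0.079 -0.071 0 1;0 0 0 0.079 -0.071 0 1;0 0 0 0.079 -0.071 0 1;0 0 0 0.079 -0.071 0 1;0 0 0 0.079 -0.071 0 1'
python3 -m jog '0 0 0 0.079 -0.071 0 1;0 0 0 0.079 -0.071 0 1;0 0 0 0.079 -0.071 0 1;0 0 0 0.079 -0.071 0 1;0 0 0 0.079 -0.071 0 1;0 0 0 0.079 -0.071 0 1;0 0 0 0 0 0 1;0 0 0 0 0 0 1'
python3 -c "from h import *;st()"
```

```text
time_s: 2.3
tool_pos: [0.4379, -0.3088, 0.2315]
eef_rot: [3.141, -0.0, 0.184]
contact_force: [1.4, -1.0, 0.8]
finger_gap: 0.0002
time_s: 3.1
tool_pos: [0.5915, -0.1064, 0.231]
eef_rot: [-3.141, 0.0, 0.187]
contact_force: [-1.1, -0.1, -0.3]
finger_gap: 0.0002
t 3.1 rack [-0.0274 -0.1755  0.231 ] rpy [-3.141  0.     0.187] F [-1.1  -0.14 -0.31] gap 0.0002 q [ 0.42  0.52 -0.49  1.65  0.28  1.04  0.03]
```

```bash
python3 -m jog '0 0 0.004 0.078 -0.066 0 1;0 0 0 0.078 -0.065 0 1;0 0 0 0 0 0.1 1;0 0 0 0 0 0.1 1;0 0 0 0 0 0.1 1;0 0 0 0 0 0.04 1;0 0 0 0 0 0 1;0 0 0 0 0 0 1'
python3 - <<'E'
from h import *
st()
for n,(x0,y0,x1,y1) in(("top",(165,110,365,240)),("side",(200,120,320,270))):
    c=env.camera(n);cv2.imwrite(f"pics/{n}1.png",cv2.resize(c["img"][y0:y1,x0:x1,::-1],None,fx=4,fy=4))
E
```

```text
time_s: 3.9
tool_pos: [0.6435, -0.0447, 0.0969]
eef_rot: [3.141, -0.001, 0.184]
contact_force: [0.8, -0.3, 0.1]
finger_gap: -0.0
t 3.9 rack [ 0.035  -0.1244  0.0969] rpy [ 3.141e+00 -1.000e-03  1.840e-01] F [ 0.82 -0.25  0.13] gap -0.0 q [ 0.26  0.74 -0.43  1.63  0.39  0.85 -0.15]
```

```bash
python3 -c "
import cv2,numpy as np
a=cv2.imread('pics/top1.png');b=cv2.imread('pics/side1.png');print(a.shape,b.shape)"
```

```text
(520, 800, 3) (600, 480, 3)
```

View pics/top1.png

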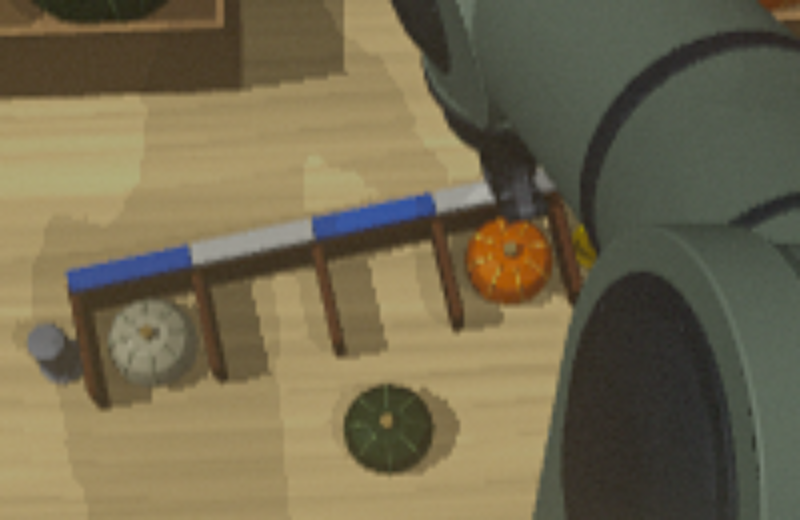

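View pics/side1.png

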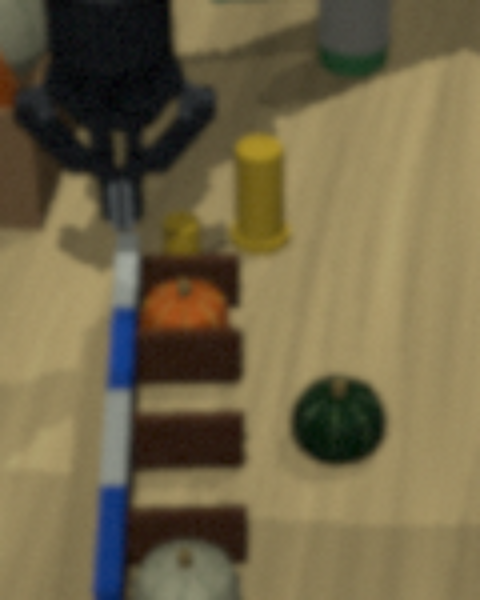

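The fingertips are directly above the white end piece (top crop ~(520,190)), in line with the rail. Now I'll press down gently.

```bash
python3 -m jog '0 0 0 0 0 0.05 1;0 0 0 0 0 0.02 1;0 0 0 0 0 0.01 1;0 0 0 0 0 0.006 1;0 0 0 0 0 0.006 1;0 0 0 0 0 0 1;0 0 0 0 0 0 1;0 0 0 0 0 0 1'
python3 - <<'E'
from h import *
st()
c=env.camera("side");cv2.imwrite(f"pics/side2.png",cv2.resize(c["img"][120:270,200:320,::-1],None,fx=4,fy=4))
E
```

```text
time_s: 4.8
tool_pos: [0.643, -0.0443, 0.0588]
eef_rot: [3.141, -0.0, 0.185]
contact_force: [-1.6, -0.4, 4.1]
finger_gap: 0.0002
t 4.8 rack [ 0.0346 -0.124   0.0588] rpy [ 3.141 -0.     0.185] F [-1.6  -0.39  4.07] gap 0.0002 q [ 0.24  0.79 -0.41  1.65  0.41  0.79 -0.17]
```

View pics/side2.png

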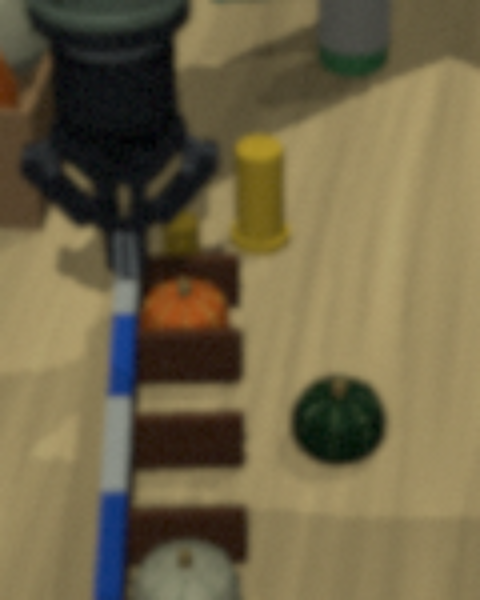

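The rail sank (the piece boundary moved from row 310 to 315) with about 4 N reading. Next I'll lift and do piece c.

```bash
python3 -m jog '0 0 0 0 0 -0.065 1;0 0 0 0 -0.07 0 1;0 0 0 0 -0.07 0 1;0 0 0 0 -0.065 0 1;0 0 0 0 0 0 1;0 0 0 0 0 0 1'
python3 -c "from h import *;st()"
python3 -m jog '0 0 0 0 0 0.035 1;0 0 0 0 0 0.015 1;0 0 0 0 0 0.01 1;0 0 0 0 0 0.003 1;0 0 0 0 0 0 1;0 0 0 0 0 0 1;0 0 0 0 0 0 1;0 0 0 0 0 0 1'
python3 - <<'E'
from h import *
st()
c=env.camera("side");cv2.imwrite(f"pics/side3.png",cv2.resize(c["img"][120:270,200:320,::-1],None,fx=4,fy=4))
E
```

```text
time_s: 5.45
tool_pos: [0.6278, 0.0367, 0.0845]
eef_rot: [3.142, -0.0, 0.187]
contact_force: [-0.0, -0.7, -0.2]
finger_gap: 0.0002
t 5.45 rack [ 0.0345 -0.0415  0.0845] rpy [ 3.142 -0.     0.187] F [-0.04 -0.65 -0.15] gap 0.0002 q [ 0.13  0.74 -0.43  1.68  0.39  0.81 -0.29]
time_s: 6.25
tool_pos: [0.6278, 0.0363, 0.0595]
eef_rot: [3.141, -0.0, 0.185]
contact_force: [-1.0, -2.5, 2.5]
finger_gap: 0.0002
t 6.25 rack [ 0.0345 -0.0419  0.0595] rpy [ 3.141 -0.     0.185] F [-1.02 -2.49  2.47] gap 0.0002 q [ 0.12  0.77 -0.41  1.69  0.41  0.77 -0.3 ]
```

View pics/side3.png

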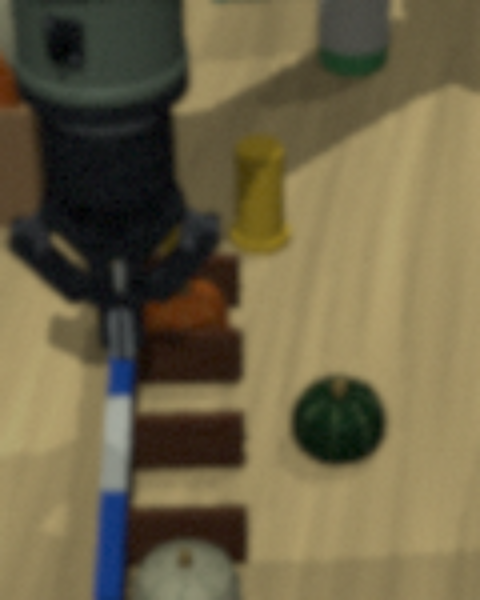

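The finger is on blue piece c and the rail is pressed (boundary at row 394 against 390 at rest). Next is piece b, the white one behind the target gap.

```bash
python3 -m jog '0 0 0 0 0 -0.065 1;0 0 0 0 -0.07 0 1;0 0 0 0 -0.07 0 1;0 0 0 0 -0.065 0 1;0 0 0 0 0 0 1;0 0 0 0 0 0 1'
python3 -c "from h import *;st()"
python3 -m jog '0 0 0 0 0 0.035 1;0 0 0 0 0 0.015 1;0 0 0 0 0 0.011 1;0 0 0 0 0 0.004 1;0 0 0 0 0 0 1;0 0 0 0 0 0 1;0 0 0 0 0 0 1;0 0 0 0 0 0 1'
python3 - <<'E'
from h import *
st()
c=env.camera("side");cv2.imwrite(f"pics/side4.png",cv2.resize(c["img"][150:300,200:320,::-1],None,fx=4,fy=4))
E
```

```text
time_s: 6.9
tool_pos: [0.6125, 0.1175, 0.0853]
eef_rot: [-3.141, -0.0, 0.187]
contact_force: [-0.5, -1.2, 1.1]
finger_gap: -0.0001
t 6.9 rack [0.0343 0.0407 0.0853] rpy [-3.141 -0.     0.187] F [-0.53 -1.24  1.1 ] gap -0.0001 q [-0.    0.73 -0.43  1.7   0.39  0.8  -0.42]
time_s: 7.7
tool_pos: [0.6127, 0.1169, 0.0596]
eef_rot: [3.142, -0.0, 0.185]
contact_force: [-1.3, -2.1, 2.8]
finger_gap: -0.0004
t 7.7 rack [0.0344 0.0401 0.0596] rpy [ 3.142 -0.     0.185] F [-1.26 -2.08  2.81] gap -0.0004 q [-0.01  0.76 -0.41  1.71  0.41  0.76 -0.44]
```

View pics/side4.png

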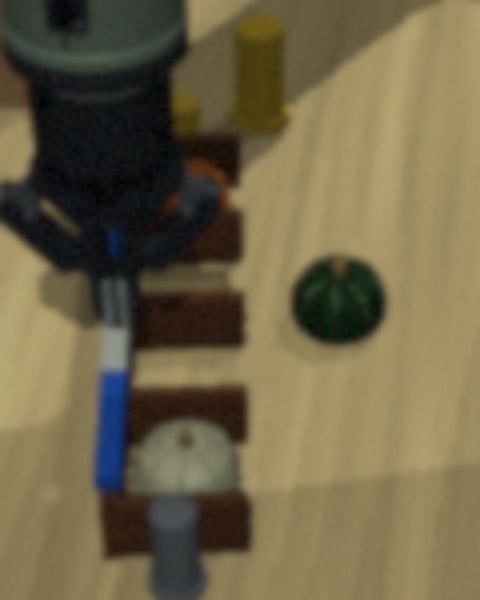

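Piece b is pressed (finger on white, 2.8 N). Now I'll lift and go to the -y side of the squash with the fingers slightly open as a cradle.

```bash
python3 -m jog '0 0 0 0 0 -0.11 1;0 0 0 0 0 -0.11 1;0 0 0 -0.082 0.081 0 0.4;0 0 0 -0.082 0.081 0 0.4;0 0 0 -0.082 0.081 0 0.4;0 0 0 -0.082 0.081 0 0.4;0 0 0 0 0 0 0.4;0 0 0 0 0 0 0.4'
python3 - <<'E'
from h import *
st()
c=env.camera("side");cv2.imwrite(f"pics/side5.png",c["img"][:,:,::-1])
u,v=284,224.5
h=cv2.cvtColor(c["img"][205:245,265:305],cv2.COLOR_RGB2HSV)
print([ (ray(c,u,v,z)[:2]).round(4) for z in(.02,.022,.025)])
t=env.camera("top");print(ray(t,262,217,.02),ray(t,262,217,.03))
E
```

```text
time_s: 8.55
tool_pos: [0.5076, -0.0352, 0.1477]
eef_rot: [3.142, -0.001, 0.184]
contact_force: [-0.3, 0.6, 1.2]
finger_gap: 0.0258
t 8.55 rack [-0.0968 -0.0902  0.1477] rpy [ 3.142e+00 -1.000e-03  1.840e-01] F [-0.35  0.63  1.25] gap 0.0258 q [ 0.32  0.49 -0.48  1.96  0.32  0.76 -0.17]
[array([0.4946, 0.0361]), array([0.4943, 0.0384]), array([0.4939, 0.0418])]
[0.49308103 0.03189818 0.02      ] [0.49108274 0.03166498 0.03      ]
```

View pics/side5.png

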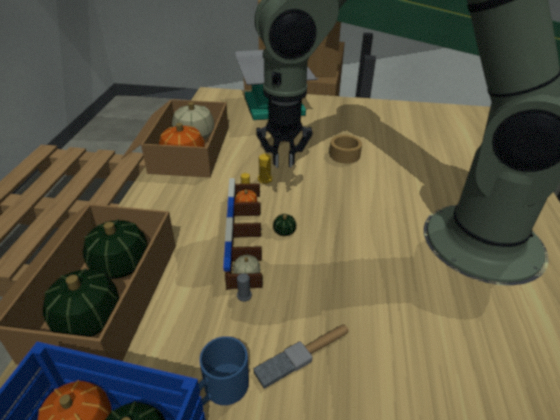

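Fingers are open 26 mm, hovering on the -y side of the squash (squash at pixel (284,224)). Now I'll descend.

```bash
python3 -m jog '0 0 0 -0.004 0 0.1 0.4;0 0 0 0 0 0.1 0.4;0 0 0 0 0 0.08 0.4;0 0 0 0 0 0.05 0.4;0 0 0 0 0 0.02 0.4;0 0 0 0 0 0 0.4;0 0 0 0 0 0 0.4'
python3 - <<'E'
from h import *
st()
for n,(x0,y0,x1,y1) in(("top",(165,140,345,260)),("side",(210,140,330,290))):
    c=env.camera(n);cv2.imwrite(f"pics/{n}6.png",cv2.resize(c["img"][y0:y1,x0:x1,::-1],None,fx=4,fy=4))
E
```

```text
time_s: 9.35
tool_pos: [0.5066, -0.0343, 0.008]
eef_rot: [-3.142, -0.001, 0.186]
contact_force: [0.7, 1.1, -0.2]
finger_gap: 0.0252
t 9.35 rack [-0.0976 -0.0892  0.008 ] rpy [-3.142e+00 -1.000e-03  1.860e-01] F [ 0.75  1.08 -0.23] gap 0.0252 q [ 0.2   0.72 -0.33  2.03  0.5   0.47 -0.32]
```

View pics/top6.png

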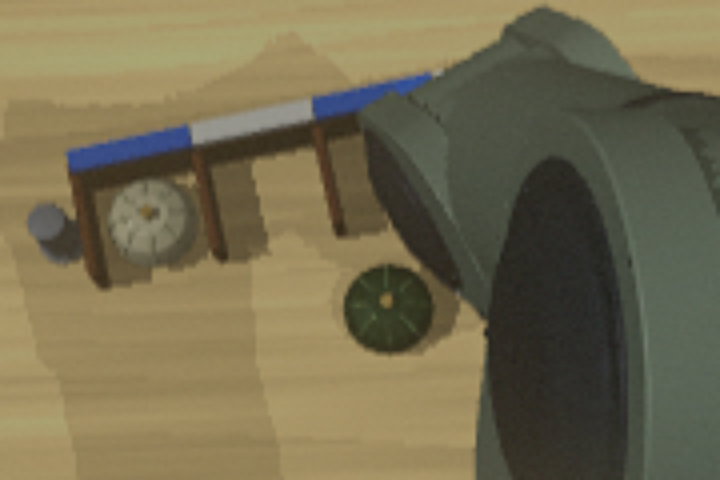

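View pics/side6.png

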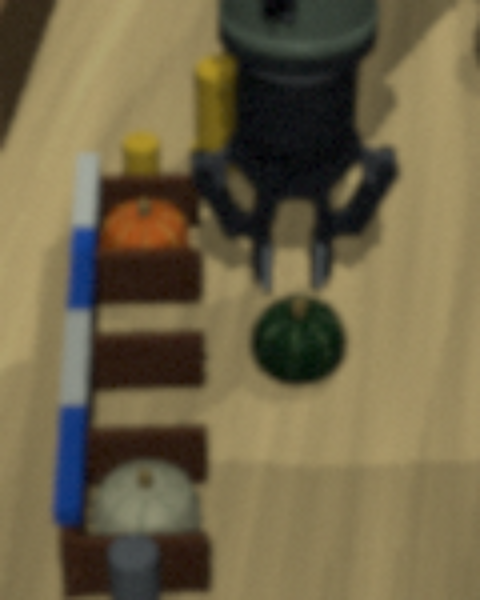

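The cradle is about 2–3 mm off in x; I'll correct that and push slowly along +y.

```bash
python3 -m jog '0 0 0 -0.006 -0.04 0 0.4;0 0 0 0 -0.02 0 0.4;0 0 0 0 -0.02 0 0.4;0 0 0 0 -0.02 0 0.4;0 0 0 0 -0.02 0 0.4;0 0 0 0 -0.02 0 0.4;0 0 0 0 -0.01 0 0.4;0 0 0 0 0 0 0.4'
python3 - <<'E'
from h import *
st()
for n,(x0,y0,x1,y1) in(("top",(165,140,345,260)),("side",(210,140,330,290))):
    c=env.camera(n);cv2.imwrite(f"pics/{n}7.png",cv2.resize(c["img"][y0:y1,x0:x1,::-1],None,fx=4,fy=4))
E
```

```text
time_s: 10.25
tool_pos: [0.4924, 0.0243, 0.0073]
eef_rot: [-3.141, 0.0, 0.187]
contact_force: [0.0, -0.6, -0.5]
finger_gap: 0.0257
t 10.25 rack [-0.1009 -0.0289  0.0073] rpy [-3.141  0.     0.187] F [ 0.03 -0.57 -0.54] gap 0.0257 q [ 0.07  0.71 -0.32  2.07  0.49  0.44 -0.44]
```

View pics/top7.png

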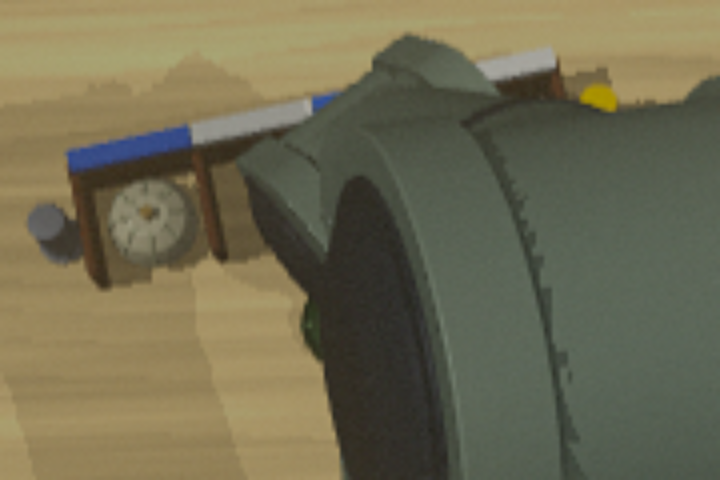

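View pics/side7.png

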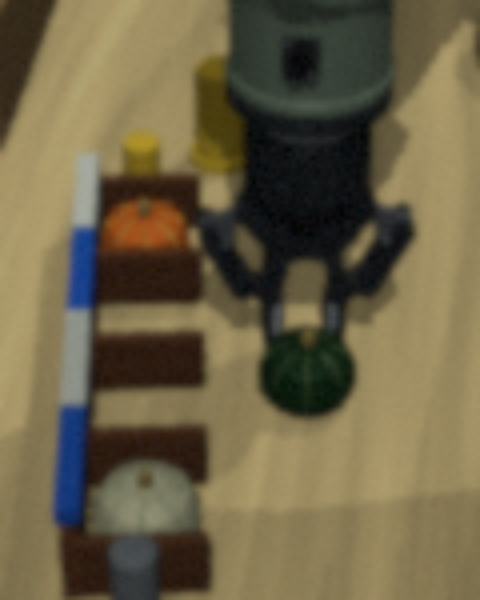

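```bash
cat >> h.py <<'E'
def rk(p):
    d=np.array(p[:2])-O;c,s=np.cos(YAW),np.sin(YAW);return np.round([d[0]*c+d[1]*s,-d[0]*s+d[1]*c],4)
def squash(c,box,z=.02):
    x0,y0,x1,y1=box
    h=cv2.cvtColor(c["img"][y0:y1,x0:x1],cv2.COLOR_RGB2HSV);m=cv2.inRange(h,(35,60,0),(95,255,110))
    k,l,s_,ce=cv2.connectedComponentsWithStats(m);i=1+np.argmax(s_[1:,4])
    x,y,w,hh=s_[i,:4];u,v=x0+x+(w-1)/2,y0+y+(hh-1)/2
    print("squash px",u,v,w,hh,"rack",rk(ray(c,u,v,z)))
E
python3 - <<'E'
from h import *
c=env.camera("side");squash(c,(262,215,310,255))
print(rk(ray(c,284,224.5,.02)))
E
```

```text
squash px 286.5 233.0 22 21 rack [-0.1008  0.0139]
[-0.0966 -0.0177]
```

```bash
python3 -m jog '0 0 0 0 -0.02 0 0.4;0 0 0 0 -0.02 0 0.4;0 0 0 0 -0.02 0 0.4;0 0 0 0 -0.013 0 0.4;0 0 0 0 0 0 0.4;0 0 0 0 0.05 0 0.4;0 0 0 0 0.05 0 0.4'
python3 - <<'E'
from h import *
st()
c=env.camera("side");squash(c,(262,215,310,265))
E
```

```text
time_s: 11.1
tool_pos: [0.4946, 0.0128, 0.0073]
eef_rot: [3.142, -0.0, 0.187]
contact_force: [0.3, -0.9, 0.3]
finger_gap: 0.0257
t 11.1 rack [-0.1008 -0.0406  0.0073] rpy [ 3.142 -0.     0.187] F [ 0.33 -0.87  0.26] gap 0.0257 q [ 0.09  0.71 -0.32  2.06  0.5   0.44 -0.42]
squash px 287.0 241.0 23 21 rack [-0.1002  0.0423]
```

The squash is now in line with gap b (y ≈ +0.041). I'll lift, go in front of it, and turn 90°.

```bash
python3 -m jog '0 0 0 0 0 -0.12 0.4;0 0 0 0 0 -0.12 0.4;0 0 0 -0.055 -0.068 0 0.4;0 0 0 -0.055 -0.068 0 0.4;0 0 0 -0.055 -0.068 0 0.4;0 0 -0.18 0 0 0 0.4;0 0 -0.18 0 0 0 0.4;0 0 -0.18 0 0 0 0.4'
python3 -m jog '0 0 -0.18 0 0 0 0.4;0 0 -0.18 0 0 0 0.4;0 0 -0.18 0 0 0 0.4;0 0 -0.18 0 0 0 0.4;0 0 -0.18 0 0 0 0.4;0 0 -0.18 0 0 0 0.4;0 0 -0.18 0 0 0 0.4;0 0 -0.18 0 0 0 0.4'
python3 -m jog '0 0 0 0 0 0 0.4;0 0 0 0 0 0 0.4'
python3 - <<'E'
from h import *
st()
E
```

```text
time_s: 11.95
tool_pos: [0.4146, 0.0811, 0.1035]
eef_rot: [3.141, -0.0, 0.616]
contact_force: [-0.6, -0.1, 0.4]
finger_gap: 0.0256
time_s: 12.75
tool_pos: [0.4146, 0.0808, 0.1033]
eef_rot: [3.142, 0.0, 1.746]
contact_force: [-0.7, 0.4, 0.3]
finger_gap: 0.0258
time_s: 12.95
tool_pos: [0.4146, 0.0808, 0.1032]
eef_rot: [-3.141, -0.0, 1.736]
contact_force: [0.0, -0.6, 0.8]
finger_gap: 0.0256
t 12.95 rack [-0.167   0.0409  0.1032] rpy [-3.141 -0.     1.736] F [ 0.01 -0.64  0.83] gap 0.0256 q [ 0.33  0.55 -0.85  2.19  0.67  0.68  0.74]
```

```bash
python3 -m jog '0 0 -0.024 0 0 0.1 0.4;0 0 0 0 0 0.08 0.4;0 0 0 0 0 0.04 0.4;0 0 0 0 0 0.018 0.4;0 0 0 0 0 0 0.4;0 0 0 0 0 0 0.4'
python3 - <<'E'
from h import *
st()
for n,(x0,y0,x1,y1) in(("top",(165,140,345,260)),("side",(210,140,350,290))):
    c=env.camera(n);cv2.imwrite(f"pics/{n}8.png",cv2.resize(c["img"][y0:y1,x0:x1,::-1],None,fx=4,fy=4))
squash(c,(262,215,310,265))
E
```

```text
time_s: 13.55
tool_pos: [0.415, 0.0812, 0.0088]
eef_rot: [3.141, 0.0, 1.758]
contact_force: [0.4, -0.9, -0.1]
finger_gap: 0.0257
t 13.55 rack [-0.1666  0.0411  0.0088] rpy [3.141 0.    1.758] F [ 0.43 -0.87 -0.11] gap 0.0257 q [ 0.16  0.71 -0.64  2.23  0.96  0.5   0.51]
squash px 287.5 241.5 22 22 rack [-0.1013  0.0441]
```

View pics/top8.png

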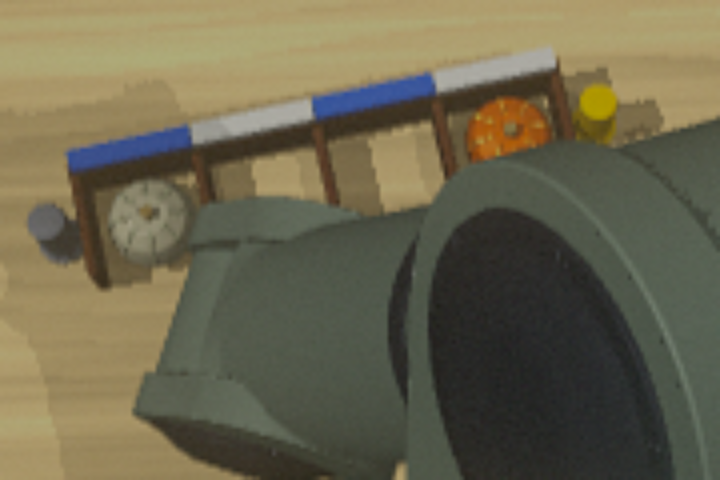

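View pics/side8.png

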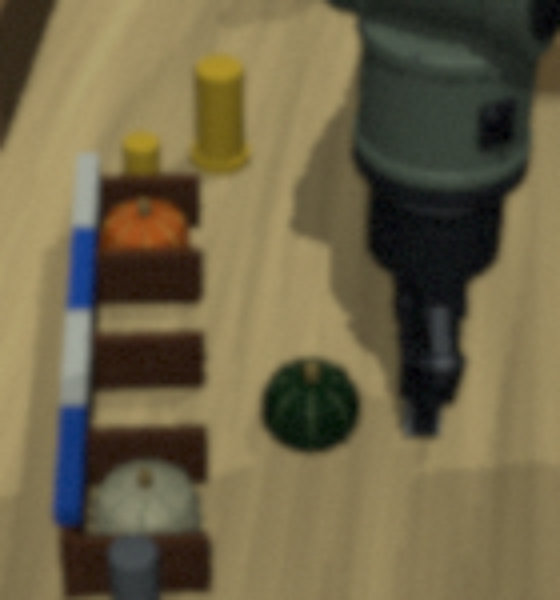

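Squash is upright ahead of the fingers, aligned with the gap. Now I'll push along +x.

```bash
python3 -m jog '0 0 0 0 0.04 0 0.4;0 0 0 0 0.02 0 0.4;0 0 0 0 0.02 0 0.4;0 0 0 0 0.02 0 0.4;0 0 0 0 0.02 0 0.4;0 0 0 0 0.02 0 0.4;0 0 0 0 0.02 0 0.4;0 0 0 0 0 0 0.4'
python3 - <<'E'
from h import *
st()
for n,(x0,y0,x1,y1) in(("side",(210,140,350,290)),):
    c=env.camera(n);cv2.imwrite(f"pics/{n}9.png",cv2.resize(c["img"][y0:y1,x0:x1,::-1],None,fx=4,fy=4))
squash(c,(245,215,305,265))
E
```

```text
time_s: 14.45
tool_pos: [0.4785, 0.0934, 0.0081]
eef_rot: [3.141, -0.0, 1.759]
contact_force: [-1.0, 0.0, -0.8]
finger_gap: 0.0256
t 14.45 rack [-0.1019  0.0415  0.0081] rpy [ 3.141 -0.     1.759] F [-1.03  0.03 -0.78] gap 0.0256 q [ 0.19  0.78 -0.68  2.07  0.88  0.61  0.64]
squash px 273.5 242.5 26 22 rack [-0.0679  0.0462]
```

View pics/side9.png

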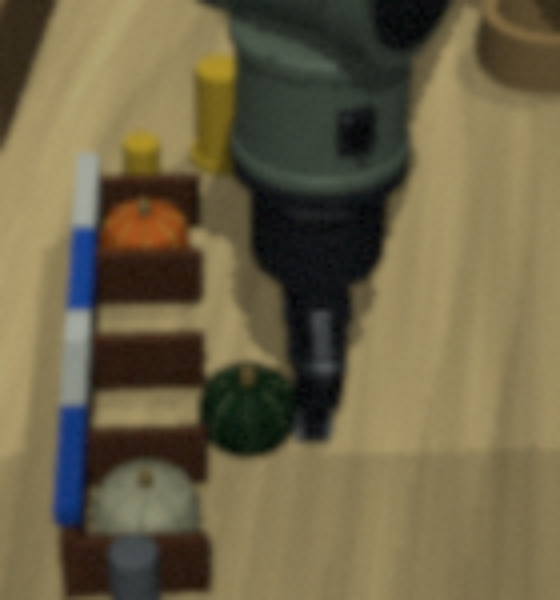

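```bash
python3 -m jog '0 0 0 -0.002 0.02 0 0.4;0 0 0 -0.002 0.02 0 0.4;0 0 0 0 0.02 0 0.4;0 0 0 0 0.02 0 0.4;0 0 0 0 0.02 0 0.4;0 0 0 0 0.02 0 0.4;0 0 0 0 0.015 0 0.4;0 0 0 0 0 0 0.4'
python3 - <<'E'
from h import *
st()
for n,(x0,y0,x1,y1) in(("side",(210,140,350,290)),):
    c=env.camera(n);cv2.imwrite(f"pics/{n}10.png",cv2.resize(c["img"][y0:y1,x0:x1,::-1],None,fx=4,fy=4))
E
```

```text
time_s: 15.3
tool_pos: [0.5316, 0.1018, 0.0081]
eef_rot: [3.141, -0.0, 1.759]
contact_force: [-0.4, -0.8, -0.4]
finger_gap: 0.0258
t 15.3 rack [-0.0482  0.0402  0.0081] rpy [ 3.141 -0.     1.759] F [-0.44 -0.84 -0.36] gap 0.0258 q [ 0.2   0.83 -0.7   1.93  0.84  0.7   0.73]
```

View pics/side10.png

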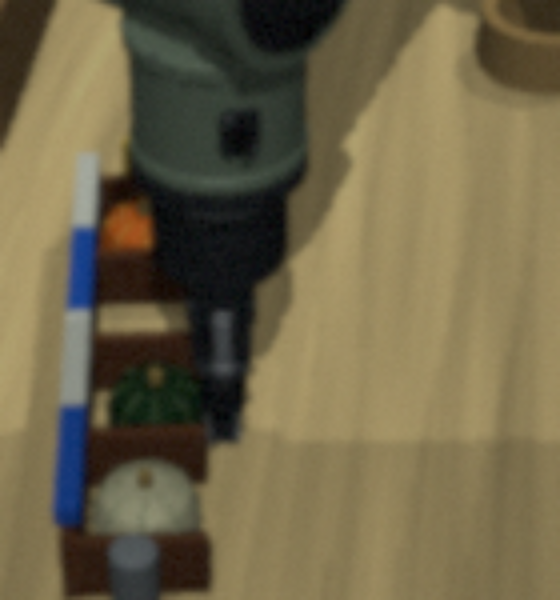

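Squash is entering the gap; its stem is at column 155, against 145 for the pale one. A little farther.

```bash
python3 -m jog '0 0 0 0 0.008 0 0.4;0 0 0 0 0.006 0 0.4;0 0 0 0 0.004 0 0.4;0 0 0 0 0 0 0.4;0 0 0 0 0 0 0.4'
python3 -c "from h import *;st()"
```

```text
time_s: 15.85
tool_pos: [0.5379, 0.1029, 0.0081]
eef_rot: [3.142, -0.0, 1.759]
contact_force: [0.3, 0.3, 0.5]
finger_gap: 0.0258
t 15.85 rack [-0.0418  0.04    0.0081] rpy [ 3.142 -0.     1.759] F [0.25 0.25 0.49] gap 0.0258 q [ 0.2   0.84 -0.7   1.91  0.83  0.71  0.75]
```

Now I'll back out straight, lift away and look.

```bash
python3 -m jog '0 0 0 0 -0.03 0 0.4;0 0 0 0 -0.08 0 0.4;0 0 0 0 -0.08 0 0.4;0 0 0 0 0 -0.1 0.4;0 0 0 0 0 -0.1 0.4;0 0 0 -0.1 0 -0.06 0.4;0 0 0 -0.12 0 0 0.4;0 0 0 -0.12 0 0 0.4'
python3 -m jog '0 0 0 -0.12 0 0 0.4;0 0 0 -0.12 0 0 0.4;0 0 0 -0.12 0 0 0.4;0 0 0 0 0 0 0.4'
python3 - <<'E'
from h import *
st()
for n,(x0,y0,x1,y1) in(("top",(165,140,345,260)),("side",(210,140,350,290))):
    c=env.camera(n);cv2.imwrite(f"pics/{n}11.png",cv2.resize(c["img"][y0:y1,x0:x1,::-1],None,fx=4,fy=4))
    if n=="top": squash(c,(214,165,248,205))
    cv2.imwrite(f"pics/{n}11f.png",c["img"][:,:,::-1])
E
```

```text
time_s: 16.65
tool_pos: [0.4893, -0.0467, 0.1131]
eef_rot: [3.14, 0.001, 1.76]
contact_force: [1.6, -0.3, 0.4]
finger_gap: 0.0259
time_s: 17.05
tool_pos: [0.5155, -0.1931, 0.1115]
eef_rot: [-3.141, 0.002, 1.751]
contact_force: [-0.4, 1.6, -0.0]
finger_gap: 0.0256
t 17.05 rack [-0.1179 -0.2469  0.1115] rpy [-3.141e+00  2.000e-03  1.751e+00] F [-0.38  1.6  -0.04] gap 0.0256 q [ 0.83  0.7  -0.83  1.87  0.66  0.88  1.42]
squash px 230.5 187.5 18 18 rack [-0.0006  0.0443]
```

View pics/top11.png

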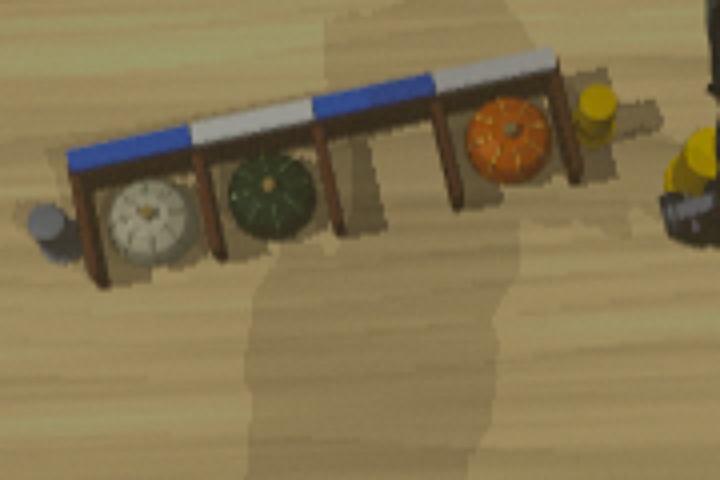

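View pics/side11.png

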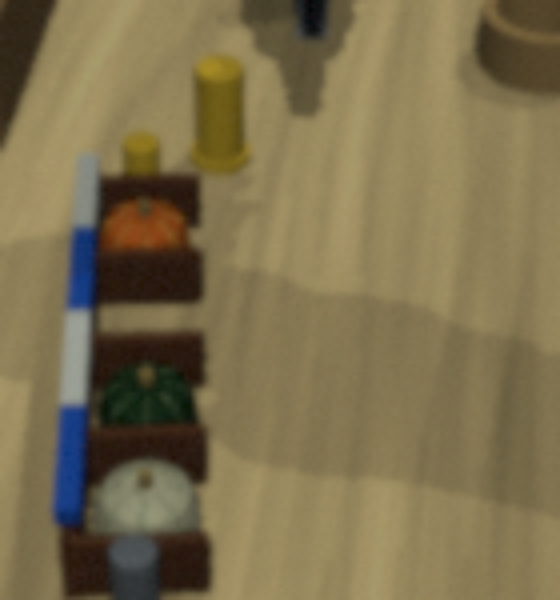

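View pics/top11f.png

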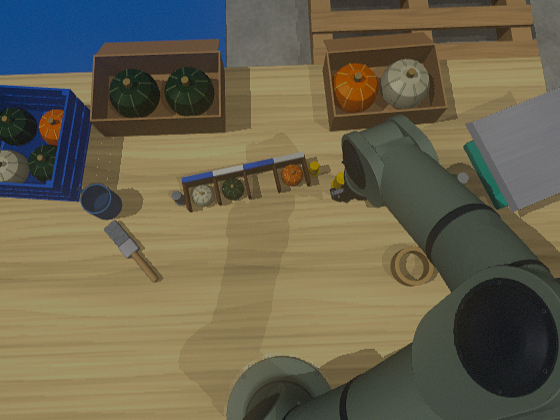

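The green squash is at rack (-0.001, 0.044), fully inside gap b and upright. The other squashes and the mug, brush and tape are where they were. The gripper is clear: the tips are at z = 0.11 m, 60 mm in x from the large post. I'll hand in.

```bash
python3 -m jog '0 0 0 0 0 0 0.4;0 0 0 0 0 0 0.4;0 0 0 0 0 0 0.4'; python3 -c "
from h import *
st();print(env.finish_job())"
```

```text
time_s: 17.45
tool_pos: [0.5159, -0.1855, 0.1123]
eef_rot: [3.141, 0.0, 1.761]
contact_force: [-0.5, -0.4, -0.8]
finger_gap: 0.0254
t 17.45 rack [-0.1162 -0.2394  0.1123] rpy [3.141 0.    1.761] F [-0.47 -0.35 -0.81] gap 0.0254 q [ 0.82  0.69 -0.83  1.87  0.66  0.87  1.42]
the job is handed in; nothing more can be done
None
```

The job is done and handed in at about 17.5 s of the 64 s allowed; no verdict was reported.

- **Rail:** The small yellow post is at the rack's -y end. I pressed rail pieces d, c and b in that order, with vertical force readings of about 4, 2.5 and 2.8 N. I lifted the finger between pieces rather than sliding it along. I never touched piece a, the fourth.
- **Push:** I used the slightly open fingers as a cradle. I pushed the green squash sideways until it was in line with gap b, then straight in.

**Last checks:**
- The top view puts the squash at rack x ≈ -1 mm and y ≈ +44 mm. That is about 3 mm off the gap's centre line; it stands upright and does not stick out in front of the dividers.
- The orange and pale squashes, mug, brush and tape looked unmoved. The arm partly hid the bottle in the last picture, but nothing went near it.
- The gripper was clear of everything, and the force reading was within noise (about 1 N).
- The two cameras disagreed by about 4 mm in y on the squash's starting position, within what the cradle could absorb.

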